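Stir the two kinds of model-tree crowns together

ROBOT

A 6-joint arm with a two-finger parallel gripper is mounted at the origin on the work surface. World frame = base frame: x ahead of the robot, y to its left, z up, the work surface at z = 0. Lengths are in m, angles in degrees, forces in N, time in s.
With the tool pointing down it reaches from about 0.375 to 0.9 m from the base axis. Payload 3.1 kg.
Tool frame: the origin (TCP) lies on the centre line of the jaws, within the pads' length; the fingertips stand 19 mm ahead of it and the grasp point (between the pads) is the TCP (tips_ahead is the distance from the TCP to the fingertips, in m); z points along the fingers, y is the line along which they close (so a half turn about z gives the same grasp; the last joint's range is limited). The gripper opens to 87 mm and grips with 3 to 60 N. Pads are 19 mm wide; open, the fingers measure 117 mm over their backs; the gripper's body (75 mm by 190 mm) begins 51 mm behind the grasp point.
Start: joints at [58.986, 30.224, 82.088, -0, 67.689, -10.227], TCP at [0.222, 0.584, 0.242] pointing down, gripper open.
Joint ranges: [-176.69, 176.69], [-43.24, 126.21], [12.49, 139.97], [-82, 262], [0, 151.66], [-163.58, 163.58]. Speed limits (degrees/s): [159.86, 159.86, 180, 180, 180, 180].

INTERFACE

Orientations are given as a 3x3 rotation matrix whose columns are the frame's x, y, z axes.
In Python, from rig import read_state, capture, hand_in, trace, landmark_of, tips_ahead gives the robot as it stands.
- The arm moves only by the shell command python3 -m jog 'ROWS'. ROWS is JSON, a list of rows, each an object of numbers: "tx", "ty", "tz": the shift along the tool's x, y, z in cm; "roll": the turn about the tool's z in rad; "jaw": the opening, from 0 (shut) to 1 (fully open). A call has 1 to 8 rows; each row shifts and turns the commanded pose from where the row before left it, along the tool's axes as they then stand; what a row does not reach is not made up. A row lasts 1/10 s, in which the tool goes at most 50 mm and 8.59 degrees, less where a joint would pass 70% of its speed; a pose out of reach is approached as far as the arm can. A call with a gripper value outside its range is refused whole. The fingers move at their own pace and stop on an object; the grip force is fixed at half the most. Time passes only in rows, so rows that do not move let the fingers close. It gives the time, the measured TCP pose, the force, the opening and the grip force at its end, in the units of the state.
- read_state(): the state, without advancing time (a new reading comes with each control period).
- capture(name): name is "scene" or "top" or "wrist"; returns a dict with "img" (384x512x3 uint8, red, green, blue), "vertical_fov" (degrees; the focal length in pixels is half the picture's height over the tangent of half this angle, whatever the lens; pixels are square), "cx", "cy" (the principal point, pixels), "cam_to_world" (4x4, takes a point from camera to world coordinates); the wrist camera has in their place "tool_from_camera" (4x4, takes a point from camera to tool coordinates, whose origin is the TCP and whose axes are the flange's). Camera axes: x right, y up, looking along -z (the intrinsics and any distortion apply to the point x, -y, -z); pixel columns grow to the right and rows downward; lengths in m; the calibration is good to about 2 mm. A picture is of the moment at which its call begins: read the wrist's pose just before it. There is no depth.
- hand_in(): hands the job in; it is judged then, once.
Trained networks look in the newest picture that a camera, given by its name, has taken for a name from the list of things; names that differ only in an ending like _2 or _b are one class to them, and where a whole thing is asked for, a point or a joint stands for the part that bears it (a point fixed in the world has none). Each returns a list of dicts, best first, with "p" (0 to 1); they miss things now and then, are a little off and sometimes report something else, mostly with a low value. They report only what shows in the picture. A call takes as long as a camera call. They do not tell look-alikes from the thing itself.
- trace(camera, thing): "pixels" (384x512 bool, what is visible of it) and "bbox" ([left, top, width, height] in pixels, round what is visible of it).
- landmark_of(camera, thing): "point" ([row, column] in pixels: a listed point, or the origin of a listed thing).
The state is a dict: "time_s": time; "joint_positions": joint angles; "qvel": joint speeds; "tau": joint torques, N m; "position": TCP position; "tcp_rot": TCP orientation; "force": force on the tool from outside, world axes, zero at the start; "moment": the same for the moment, N m; "opening": opening from 0.0 (shut) to 1.0 (fully open); "grasp_force": force on a finger pad.
Only numpy, scipy, OpenCV 4.12 (cv2) and the standard library are available. Lean on these libraries where they do the work, as an engineer would, in place of code of your own. Each camera call takes 0.05 s, during which the arm holds its last target. There are 200 camera calls.

TASK

The wooden tree crowns for the site model were tipped into the white bowl kind by kind, so the balls lie on one side and the cones on the other. Take the stirring paddle out of its slot in the tool block and stir the crowns with the paddle (not the fingers) until the two kinds are mixed all through - every ball has a cone next to it and every cone a ball next to it, with no more than about half a crown's width between - with all of them still in the bowl and the bowl where it stands. Then stand the paddle back upright, right down in its slot, and leave the other things on the table alone.

Things in the scene. Friction and masses are not known exactly. Their poses are not given: they have to be found in the camera images.
- bowl: White glazed stoneware mixing bowl standing loose on the table on a small non-slip rubber foot, 0.85 kg, 66 mm high, 220 mm across the rim, 80 mm across the foot, wall 6 mm. Origin: centre of its underside, z up.
- bowl_in (a point): Centre of the bowl's small flat inner floor, 6 mm above its underside and 76 mm across. From there the smooth inside slopes up at 24 degrees to a radius of 84 mm, then at 65 degrees to the rim, so that the crowns slide back to the middle. A blade end held 9 mm above this point clears the slope within 56 mm of the centre.
- rack: Plywood tool block, screwed to the table, 180 mm long (its x), 66 mm wide (its y), 60 mm high. A slot for the stirring paddle is cut in the top near its -x end; pencils, a pen and a short steel rule stand fixed in its +x half, up to 150 mm above the table. Origin: centre of its underside.
- rack_slot (a point): Centre of the mouth of the paddle's slot, in the top face of the tool block (60 mm above the table, 60 mm from the block's centre towards its -x end). The slot is 16 mm wide along the block's x and 44 mm long along the block's y, 52 mm deep (its floor is 8 mm above the table), with a 2.5 mm chamfer.
- paddle: Beech stirring paddle, 175 mm long, 60 g, standing upright in the slot at the start. Origin: centre of the lower end of the blade; z runs up to the handle. Flat blade 8 mm thick (its x), 36 mm wide (its y), 66 mm long, from z = 0; round shaft 12 mm thick up to z = 95 mm; square handle 24 x 24 mm, sides along its x and y, from z = 95 to 175 mm.
- paddle_tip (a point): Centre of the lower end of the paddle's blade.
- paddle_handle (a point): Point on the paddle's axis 145 mm above the blade's lower end, inside the square handle: a good height to grip from above.
- ball0_center (a point): Centre of ball crown 0: plain waxed beech ball, 36 mm diameter, 16 g, loose in the bowl. At the start the four balls lie together on one side of the heap in the bowl.
- cone0_mid (a point): Point on the axis of cone crown 0, 18 mm above its foot, in the middle of its round part: plain waxed beech drop, a 36 mm ball drawn up into a blunt-tipped cone, 57 mm high, on a flat foot 20 mm across, 13 g, loose in the bowl. At the start the four cones stand or lean together on the other side of the heap; stirring may tip them over. z of this frame points from foot to tip.
- ball1_center (a point): Centre of ball crown 1: plain waxed beech ball, 36 mm diameter, 16 g, loose in the bowl. At the start the four balls lie together on one side of the heap in the bowl.
- cone1_mid (a point): Point on the axis of cone crown 1, 18 mm above its foot, in the middle of its round part: plain waxed beech drop, a 36 mm ball drawn up into a blunt-tipped cone, 57 mm high, on a flat foot 20 mm across, 13 g, loose in the bowl. At the start the four cones stand or lean together on the other side of the heap; stirring may tip them over. z of this frame points from foot to tip.
- ball2_center (a point): Centre of ball crown 2: plain waxed beech ball, 36 mm diameter, 16 g, loose in the bowl. At the start the four balls lie together on one side of the heap in the bowl.
- cone2_mid (a point): Point on the axis of cone crown 2, 18 mm above its foot, in the middle of its round part: plain waxed beech drop, a 36 mm ball drawn up into a blunt-tipped cone, 57 mm high, on a flat foot 20 mm across, 13 g, loose in the bowl. At the start the four cones stand or lean together on the other side of the heap; stirring may tip them over. z of this frame points from foot to tip.
- ball3_center (a point): Centre of ball crown 3: plain waxed beech ball, 36 mm diameter, 16 g, loose in the bowl. At the start the four balls lie together on one side of the heap in the bowl.
- cone3_mid (a point): Point on the axis of cone crown 3, 18 mm above its foot, in the middle of its round part: plain waxed beech drop, a 36 mm ball drawn up into a blunt-tipped cone, 57 mm high, on a flat foot 20 mm across, 13 g, loose in the bowl. At the start the four cones stand or lean together on the other side of the heap; stirring may tip them over. z of this frame points from foot to tip.
- tape: Roll of yellow masking tape lying flat, 92 mm across, 24 mm high, loose. Not part of the job. Origin: centre of its underside.
- house: White card model house, two storeys, about 90 x 66 mm, 57 mm high, loose. Not part of the job. Origin: centre of its underside.
- glue: White glue bottle with a red cap, 56 mm diameter, 150 mm high, loose. Not part of the job. Origin: centre of its underside.
Mind the look-alikes: they are no part of the job. What is shaped like the part that bears cone1_mid but purple is not meant. Leave any black look-alike of the part that bears ball2_center alone.

How it is judged (in metres and radians):
On the way, in this order (a step that is already met when the one before it is completed fails the run):
1. the paddle's blade is down in the bowl among the crowns (horizontal distance between paddle_tip and bowl_in below 0.085 m and z of paddle_tip in the frame of bowl_in below 0.035 m), for 0.2 s.
2. the crowns are mixed: every ball within 58 mm (centre to centre) of a cone and every cone within 58 mm of a ball ((distance between ball0_center and cone0_mid below 0.058 m or distance between ball0_center and cone1_mid below 0.058 m or distance between ball0_center and cone2_mid below 0.058 m or distance between ball0_center and cone3_mid below 0.058 m) and (distance between ball1_center and cone0_mid below 0.058 m or distance between ball1_center and cone1_mid below 0.058 m or distance between ball1_center and cone2_mid below 0.058 m or distance between ball1_center and cone3_mid below 0.058 m) and (distance between ball2_center and cone0_mid below 0.058 m or distance between ball2_center and cone1_mid below 0.058 m or distance between ball2_center and cone2_mid below 0.058 m or distance between ball2_center and cone3_mid below 0.058 m) and (distance between ball3_center and cone0_mid below 0.058 m or distance between ball3_center and cone1_mid below 0.058 m or distance between ball3_center and cone2_mid below 0.058 m or distance between ball3_center and cone3_mid below 0.058 m) and (distance between cone0_mid and ball0_center below 0.058 m or distance between cone0_mid and ball1_center below 0.058 m or distance between cone0_mid and ball2_center below 0.058 m or distance between cone0_mid and ball3_center below 0.058 m) and (distance between cone1_mid and ball0_center below 0.058 m or distance between cone1_mid and ball1_center below 0.058 m or distance between cone1_mid and ball2_center below 0.058 m or distance between cone1_mid and ball3_center below 0.058 m) and (distance between cone2_mid and ball0_center below 0.058 m or distance between cone2_mid and ball1_center below 0.058 m or distance between cone2_mid and ball2_center below 0.058 m or distance between cone2_mid and ball3_center below 0.058 m) and (distance between cone3_mid and ball0_center below 0.058 m or distance between cone3_mid and ball1_center below 0.058 m or distance between cone3_mid and ball2_center below 0.058 m or distance between cone3_mid and ball3_center below 0.058 m)), for 0.2 s.
At the end, for the whole second after the job is handed in: Each ball is within 58 mm of a cone and each cone of a ball (centre to middle point), all crowns at rest in the bowl, the bowl within 30 mm of its start; the paddle released, at rest, upright (within 0.25 rad) in its slot, its end within 14 mm of the slot's axis and 10 mm of its floor (all of step 2 and horizontal distance between each of ball0_center, ball1_center, ball2_center, ball3_center, cone0_mid, cone1_mid, cone2_mid, cone3_mid and bowl_in below 0.1 m and linear speed of each of ball0, ball1, ball2, ball3, cone0, cone1, cone2, cone3, paddle below 0.02 m/s and horizontal distance between paddle_tip and rack_slot below 0.014 m and z of paddle_tip in the frame of rack_slot below -0.042 m and angle between paddle's own z axis and vertical below 0.25 rad and angle between the x axis of paddle and the x axis of rack, either way round below 0.4 rad and distance of bowl_in from where it was at the start of the episode below 0.03 m); the robot touches nothing.
It fails at once if the fingers push a crown (contact force between the fingers and ball0 above 1 N or contact force between the fingers and ball1 above 1 N or contact force between the fingers and ball2 above 1 N or contact force between the fingers and ball3 above 1 N or contact force between the fingers and cone0 above 1 N or contact force between the fingers and cone1 above 1 N or contact force between the fingers and cone2 above 1 N or contact force between the fingers and cone3 above 1 N).
It fails at once if a crown leaves the bowl (horizontal distance between any of ball0_center, ball1_center, ball2_center, ball3_center, cone0_mid, cone1_mid, cone2_mid, cone3_mid and bowl_in above 0.12 m).
It fails at once if the bowl is pushed more than 30 mm from where it stood (distance of bowl_in from where it was at the start of the episode above 0.03 m).
It fails at once if the tape, model house or glue bottle is moved more than 20 mm (distance of any of tape, house, glue from where it was at the start of the episode above 0.02 m).
It also fails if it takes over 72 s, if anything falls off the work surface, if the arm or the gripper's body presses on something with over 40 N, if the wrist force passes 120 N, or if a joint passes its speed limit or range.

## Working session

There is one attempt and no reset: what is moved stays moved. The work goes in short steps, Python scripts to look and compute and a shell command to move; the robot and the scene stay as the last step left them, time stands still between calls to the robot, and variables do not carry over. Pictures are saved under pics/ and viewed, at most 10 in all, crops included, and the job is handed in when it is done.

```bash
mkdir -p pics; ls
cat > h.py <<'E'
import numpy as np, cv2
from rig import *
def ray(c,row,col,st=None):
    f=c["img"].shape[0]/2/np.tan(np.radians(c["vertical_fov"]/2))
    T=np.array(c["cam_to_world"]) if "cam_to_world" in c else None
    if T is None:
        W=np.eye(4);W[:3,:3]=np.array(st["tcp_rot"]);W[:3,3]=st["position"]
        T=W@np.array(c["tool_from_camera"])
    d=T[:3,:3]@np.array([(col-c["cx"])/f,-(row-c["cy"])/f,-1]);return T[:3,3],d/np.linalg.norm(d)
def atz(c,p,z,st=None):
    o,d=ray(c,*p,st);return o+d*(z-o[2])/d[2]
def tri(rs):
    A=0;b=0
    for o,d in rs:
        P=np.eye(3)-np.outer(d,d);A=A+P;b=b+P@o
    x=np.linalg.solve(A,b)
    return x,[np.linalg.norm((np.eye(3)-np.outer(d,d))@(x-o)) for o,d in rs]
def save(c,n): cv2.imwrite("pics/"+n+".png",c["img"][:,:,::-1])
E
python3 - <<'E'
from h import *
s=read_state();print({k:np.round(v,3).tolist() for k,v in s.items()}, tips_ahead)
C={n:capture(n) for n in("top","scene")}
for n in C: 
    c=C[n];save(c,n);print(n,[k for k in c],np.round(c["cam_to_world"],3).tolist(),c["vertical_fov"],c["cx"],c["cy"])
for t in["bowl_in","rack_slot","rack","paddle_tip","paddle_handle","ball0_center","cone0_mid"]:
    for n in C:
        L=landmark_of(n,t);print(t,n,[(np.round(l["point"],1).tolist(),round(l["p"],2)) for l in L[:6]])
cv2.imwrite("pics/both.png",np.vstack([cv2.resize(C["top"]["img"],(400,300)),cv2.resize(C["scene"]["img"],(400,300))])[:,:,::-1])
E
```

```text
pics
{'time_s': 0.0, 'joint_positions': [58.987, 30.278, 82.157, -0.0, 67.69, -10.225], 'qvel': [-0.137, -0.087, -0.084, 0.069, -0.013, -0.008], 'tau': [-0.0, -44.004, -17.659, 0.063, 0.058, -0.0], 'position': [0.221, 0.584, 0.241], 'tcp_rot': [[-0.935, 0.355, -0.001], [0.355, 0.935, -0.002], [0.0, -0.002, -1.0]], 'force': [-0.161, -0.332, 0.401], 'moment': [0.038, -0.002, -0.014], 'grasp_force': 0.0, 'opening': 0.995} 0.019
top ['img', 'vertical_fov', 'cx', 'cy', 'cam_to_world'] [[0.006, 0.985, -0.172, 0.437], [-1.0, 0.001, -0.029, 0.057], [-0.028, 0.172, 0.985, 0.937], [0.0, 0.0, 0.0, 1.0]] 52.96064762435755 251.82503191063896 191.89058469246484
scene ['img', 'vertical_fov', 'cx', 'cy', 'cam_to_world'] [[0.493, -0.578, 0.65, 1.119], [0.87, 0.31, -0.385, -0.276], [0.021, 0.755, 0.656, 0.663], [0.0, 0.0, 0.0, 1.0]] 55.37606056621519 253.78427782807483 189.44060829318587
bowl_in top [([197.5, 208.4], 0.83), ([126.0, 272.1], 0.41)]
bowl_in scene [([205.4, 303.6], 0.58)]
rack_slot top [([234.9, 375.3], 0.74)]
rack_slot scene [([218.6, 142.1], 0.96)]
rack top [([217.4, 365.2], 0.91)]
rack scene [([253.7, 152.2], 0.62), ([193.7, 201.7], 0.22)]
paddle_tip top []
paddle_tip scene [([230.9, 143.3], 0.82), ([193.9, 204.4], 0.22)]
paddle_handle top [([235.4, 388.5], 0.87), ([215.9, 365.2], 0.35)]
paddle_handle scene [([188.6, 132.2], 0.82)]
ball0_center top [([200.3, 198.9], 0.47)]
ball0_center scene [([191.0, 203.8], 0.66), ([197.9, 293.4], 0.57), ([190.9, 309.6], 0.43)]
cone0_mid top [([190.3, 218.9], 0.61)]
cone0_mid scene [([206.1, 296.4], 0.68)]
```

View pics/both.png

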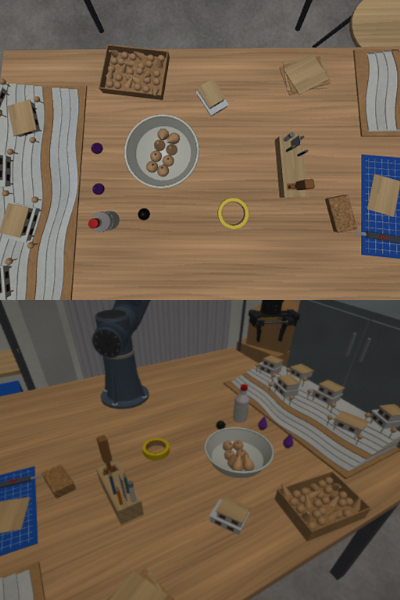

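Run:
```python
from h import *
C={n:capture(n) for n in("top","scene")}
for t in["bowl_in","rack_slot","paddle_handle"]:
    L=[(n,landmark_of(n,t)[0]["point"]) for n in C]
    x,e=tri([ray(C[n],*p) for n,p in L]);print(t,x.round(4),np.round(e,4))
for n,p in(("top",(217.4,365.2)),):print("rack top0",atz(C[n],p,0).round(3),atz(C[n],p,.06).round(3))
m=trace("top","rack")[0];print(m["bbox"],m["p"])
ys,xs=np.nonzero(m["pixels"]);print(cv2.minAreaRect(np.c_[xs,ys].astype(np.float32)))
I=C["top"]["img"]
a=cv2.resize(I[130:270,140:280],(560,560),interpolation=2);b=cv2.resize(I[150:290,300:440],(560,560),interpolation=2)
cv2.imwrite("pics/crop.png",cv2.resize(np.hstack([a,b]),(800,400))[:,:,::-1])
```

```text
bowl_in [0.5867 0.189  0.0076] [0.0006 0.0006]
rack_slot [ 0.4883 -0.1988  0.0632] [0.0022 0.0022]
paddle_handle [ 0.4834 -0.2007  0.1464] [0.0037 0.0037]
rack top0 [ 0.538 -0.191  0.   ] [ 0.532 -0.175  0.06 ]
[349.3, 169.4, 43.1, 82.9] 0.71
((372.9533386230469, 210.7529296875), (83.711669921875, 40.3587532043457), 86.42366790771484)
```

View pics/crop.png

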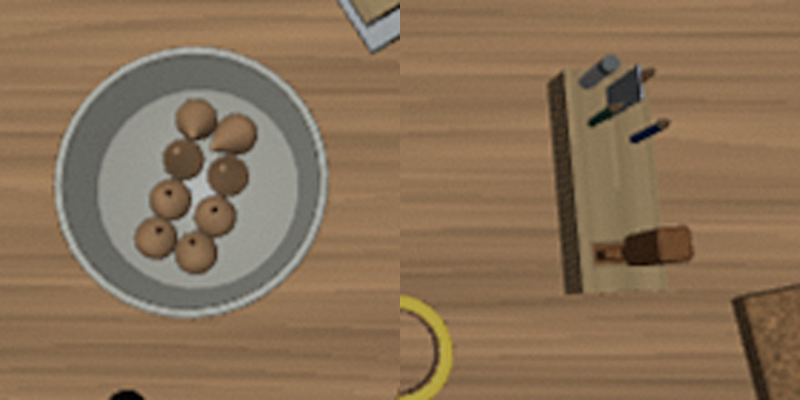

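The bowl is centred at about (208,197) in top pixels. The four crowns with a dark dot lie at its lower end and the others at its upper end. The paddle stands in the lower end of the rack. Next I'll measure the rack's angle and identify the crown kinds.

Run:
```python
from h import *
C={n:capture(n) for n in("top","scene")}
t=C["top"]
P=[atz(t,(150+v/2.857,300+(u-400)/2.857),.06) for u,v in((567,70),(582,292),(668,290))]
for p in P:print(p.round(4))
d=P[0]-P[1];print("rack yaw",np.degrees(np.arctan2(d[1],d[0])))
u=d/np.linalg.norm(d);w=np.array([u[1],-u[0],0])
print("slot est",P[1]+.03*u+.033*w)
for u_,v in((597,253),(617,253)): print("slot px",atz(t,(150+v/2.857,300+(u_-400)/2.857),.06).round(4))
m=trace("top","paddle");
for k in m[:2]:print(k["p"],k["bbox"])
# handle top face, centre in crop approx (676,244)
print("handle top",atz(t,(150+244/2.857,300+(676-400)/2.857),.183).round(4))
for n in C:
  for k in("ball0","cone0"):
    print(n,k,[(np.round(l["bbox"]).tolist(),round(l["p"],2)) for l in trace(n,k)[:8]])
s=C["scene"]["img"]
a=cv2.resize(s[160:260,250:360],(440,400),interpolation=2);b=cv2.resize(s[170:270,110:200],(360,400),interpolation=2)
cv2.imwrite("pics/crop2.png",np.hstack([a,b])[:,:,::-1])
```

```text
[ 0.6314 -0.1637  0.06  ]
[ 0.4539 -0.168   0.06  ]
[ 0.4559 -0.2346  0.06  ]
rack yaw 1.402097954770073
slot est [ 0.48474734 -0.20026126  0.06      ]
slot px [ 0.4843 -0.181   0.06  ]
slot px [ 0.4844 -0.1966  0.06  ]
0.61 [369.5, 228.9, 34.0, 11.7]
0.49 [351.0, 168.8, 45.1, 83.3]
handle top [ 0.4839 -0.2009  0.183 ]Traceback (most recent call last):
  File "<stdin>", line 16, in <module>
ValueError: it knows: ball0_center, ball1_center, ball2_center, ball3_center, bowl, bowl_in, cone0_mid, cone1_mid, cone2_mid, cone3_mid, glue, house, paddle, paddle_handle, paddle_tip, rack, rack_slot, tape
```

```bash
python3 -m jog '[{"roll":-0.13},{"roll":-0.13},{"roll":-0.13},{"tx":-1.4,"ty":-4.6},{"tx":-1.4,"ty":-4.6},{"tx":-1.4,"ty":-4.6},{"tx":-1.4,"ty":-4.6},{"tx":-1.4,"ty":-4.6}]' && python3 -m jog '[{"tx":-1.4,"ty":-4.6},{"tx":-1.4,"ty":-4.6},{"tx":-1.4,"ty":-4.6},{"tx":-1.4,"ty":-4.6},{"tx":-1.4,"ty":-4.6},{"tx":-1.4,"ty":-4.6},{"tx":-1.4,"ty":-4.6}]' && python3 -m jog '[{"tx":-1.4,"ty":-4.6},{"tx":-1.4,"ty":-4.6},{"tx":-1.4,"ty":-4.6},{"tx":-1.4,"ty":-4.6},{"tx":-1.4,"ty":-4.6},{},{}]'
python3 - <<'E'
from h import *
s=read_state();c=capture("wrist");save(c,"w1");R=np.array(s["tcp_rot"])
C={n:capture(n) for n in("top","scene")}
print(s["position"],R.round(3).tolist())
for t in["paddle_handle","rack_slot"]:
    for n,cc in(("wrist",c),("scene",C["scene"])):
        for l in landmark_of(n,t)[:2]:
            z=.153 if t[0]=="p" else .06
            p=atz(cc,l["point"],z,s);print(t,n,l["p"],np.round(l["point"]),p.round(4),"tool d",(R.T@(p-s["position"])).round(4))
i=C["scene"]["img"]
a=cv2.resize(i[160:260,250:360],(440,400),interpolation=2);b=cv2.resize(c["img"],(360,270))
o=np.zeros((400,800,3),np.uint8);o[:,:440]=a;o[:270,440:]=b
cv2.imwrite("pics/crop2.png",o[:,:,::-1])
E
```

```text
[0.22176389 0.5842989  0.24154486] [[-0.935, 0.355, -0.0], [0.355, 0.935, -0.0], [-0.0, -0.0, -1.0]]
paddle_handle scene 0.89 [188. 133.] [ 0.4892 -0.1993  0.153 ] tool d [-0.5281 -0.6378  0.0886]
paddle_handle scene 0.69 [207. 297.] [0.703  0.0721 0.153 ] tool d [-0.6317 -0.3081  0.0886]
rack_slot scene 0.78 [217. 139.] [ 0.4828 -0.2024  0.06  ] tool d [-0.5232 -0.6429  0.1816]$[0]: bad value
```

View pics/crop2.png

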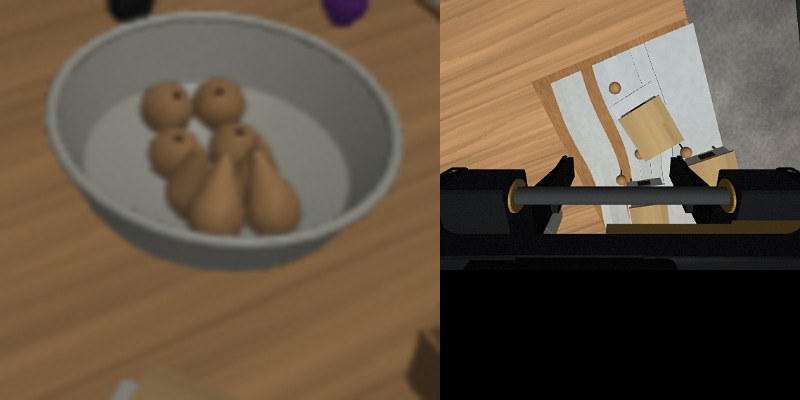

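The scene crop shows the four balls with a dark dot at the -x side of the bowl and the cones on the +x side, nearer the camera. The wrist view shows only the site model. The rows were refused, so I'll try again with full rows.

```bash
python3 -m jog '[{"tx":0,"ty":0,"tz":0,"roll":-0.13,"jaw":1},{"tx":0,"ty":0,"tz":0,"roll":-0.13,"jaw":1},{"tx":0,"ty":0,"tz":0,"roll":-0.13,"jaw":1}]'
```

```text
time_s: 2.05
position: [0.2218, 0.5843, 0.2415]
tcp_rot: [[-0.999, -0.033, -0.0], [-0.033, 0.999, -0.0], [0.0, -0.0, -1.0]]
force: [0.4, -0.5, -0.5]
opening: 1.001
grasp_force: 0.0
```

```bash
python3 -m jog '[{"tx":-1.4,"ty":-4.6,"tz":0,"roll":0,"jaw":1},{"tx":-1.4,"ty":-4.6,"tz":0,"roll":0,"jaw":1},{"tx":-1.4,"ty":-4.6,"tz":0,"roll":0,"jaw":1},{"tx":-1.4,"ty":-4.6,"tz":0,"roll":0,"jaw":1},{"tx":-1.4,"ty":-4.6,"tz":0,"roll":0,"jaw":1},{"tx":-1.4,"ty":-4.6,"tz":0,"roll":0,"jaw":1},{"tx":-1.4,"ty":-4.6,"tz":0,"roll":0,"jaw":1},{"tx":-1.4,"ty":-4.6,"tz":0,"roll":0,"jaw":1}]' && python3 -m jog '[{"tx":-1.4,"ty":-4.6,"tz":0,"roll":0,"jaw":1},{"tx":-1.4,"ty":-4.6,"tz":0,"roll":0,"jaw":1},{"tx":-1.4,"ty":-4.6,"tz":0,"roll":0,"jaw":1},{"tx":-1.4,"ty":-4.6,"tz":0,"roll":0,"jaw":1},{"tx":-1.4,"ty":-4.6,"tz":0,"roll":0,"jaw":1},{"tx":-1.4,"ty":-4.6,"tz":0,"roll":0,"jaw":1},{"tx":-1.4,"ty":-4.6,"tz":0,"roll":0,"jaw":1},{"tx":-1.4,"ty":-4.6,"tz":0,"roll":0,"jaw":1}]'
cat > w.py <<'E'
from h import *
import sys
s=read_state();c=capture("wrist");save(c,sys.argv[1]);R=np.array(s["tcp_rot"])
print(s["position"],R.round(3).tolist())
for t,z in(("paddle_handle",.153),("rack_slot",.06)):
    for l in landmark_of("wrist",t)[:2]:
        p=atz(c,l["point"],z,s);print(t,round(l["p"],2),np.round(l["point"]),p.round(4),"tool d cm",(100*R.T@(p-s["position"])).round(2))
E
python3 w.py w2
```

```text
time_s: 2.85
position: [0.3442, 0.2179, 0.2419]
tcp_rot: [[-1.0, -0.028, 0.001], [-0.028, 1.0, 0.0], [-0.001, 0.0, -1.0]]
force: [1.4, 0.6, 0.8]
opening: 1.0
grasp_force: 0.0
time_s: 3.65
position: [0.4661, -0.1475, 0.2418]
tcp_rot: [[-1.0, -0.026, 0.001], [-0.026, 1.0, -0.0], [-0.001, -0.0, -1.0]]
force: [1.2, 0.3, -0.0]
opening: 0.998
grasp_force: 0.0
[ 0.46607765 -0.14754556  0.24180977] [[-1.0, -0.026, 0.001], [-0.026, 1.0, -0.0], [-0.001, -0.0, -1.0]]
paddle_handle 0.93 [218. 198.] [ 0.4847 -0.2012  0.153 ] tool d cm [-1.71 -5.41  8.88]
rack_slot 0.6 [183. 211.] [ 0.4809 -0.2037  0.06  ] tool d cm [-1.32 -5.65 18.18]
```

View pics/w2.png

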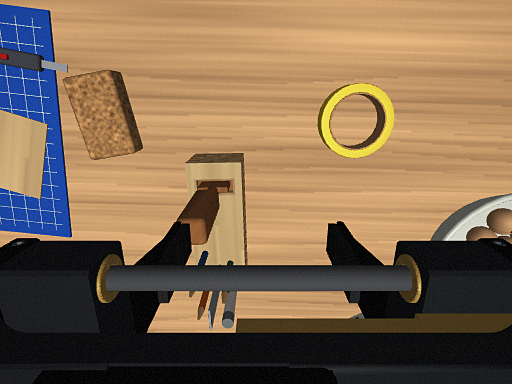

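The paddle's handle is at (218,198) and the slot at (183,211) in the wrist view, in agreement with the top camera.

```bash
python3 -m jog '[{"tx":-0.9,"ty":-2.6,"tz":0,"roll":0,"jaw":1},{"tx":-0.8,"ty":-2.4,"tz":0,"roll":0,"jaw":1},{"tx":0,"ty":0,"tz":0,"roll":0,"jaw":1},{"tx":0,"ty":0,"tz":0,"roll":0,"jaw":1}]'; python3 w.py w3
```

```text
time_s: 4.2
position: [0.4833, -0.1935, 0.2413]
tcp_rot: [[-1.0, -0.027, -0.001], [-0.027, 1.0, 0.002], [0.001, 0.002, -1.0]]
force: [-1.0, 1.2, 0.4]
opening: 1.001
grasp_force: 0.0
[ 0.48333702 -0.19352593  0.24130122] [[-1.0, -0.027, -0.001], [-0.027, 1.0, 0.002], [0.001, 0.002, -1.0]]
paddle_handle 0.72 [202. 252.] [ 0.4852 -0.199   0.153 ] tool d cm [-0.18 -0.57  8.83]
rack_slot 0.81 [173. 252.] [ 0.484  -0.2005  0.06  ] tool d cm [-0.07 -0.73 18.13]
```

```bash
python3 -m jog '[{"tx":-0.1,"ty":-0.7,"tz":1.8,"roll":0,"jaw":1},{"tx":0,"ty":0,"tz":3.5,"roll":0,"jaw":1},{"tx":0,"ty":0,"tz":3.5,"roll":0,"jaw":1},{"tx":0,"ty":0,"tz":0,"roll":0,"jaw":0.5},{"tx":0,"ty":0,"tz":0,"roll":0,"jaw":0.2},{"tx":0,"ty":0,"tz":0,"roll":0,"jaw":0.1},{"tx":0,"ty":0,"tz":0,"roll":0,"jaw":0.1},{"tx":0,"ty":0,"tz":0,"roll":0,"jaw":0.1}]'; python3 -m jog '[{"tx":0,"ty":0,"tz":0,"roll":0,"jaw":0},{"tx":0,"ty":0,"tz":0,"roll":0,"jaw":0},{"tx":0,"ty":0,"tz":0,"roll":0,"jaw":0}]'
```

```text
time_s: 5.15
position: [0.486, -0.2022, 0.155]
tcp_rot: [[-1.0, -0.027, 0.002], [-0.027, 1.0, -0.002], [-0.002, -0.002, -1.0]]
force: [-0.7, -0.4, 0.1]
opening: 0.632
grasp_force: 0.0
time_s: 5.45
position: [0.4853, -0.2019, 0.1538]
tcp_rot: [[-1.0, -0.027, 0.0], [-0.027, 1.0, -0.0], [-0.0, -0.0, -1.0]]
force: [0.3, 0.7, 1.1]
opening: 0.354
grasp_force: 0.0
```

```bash
python3 -m jog '[{"tx":0,"ty":0,"tz":0,"roll":0,"jaw":0},{"tx":0,"ty":0,"tz":0,"roll":0,"jaw":0},{"tx":0,"ty":0,"tz":0,"roll":0,"jaw":0}]'
```

```text
time_s: 5.75
position: [0.4852, -0.2018, 0.1535]
tcp_rot: [[-1.0, -0.027, -0.0], [-0.027, 1.0, 0.0], [0.0, 0.0, -1.0]]
force: [-0.1, 0.4, -0.0]
opening: 0.277
grasp_force: 30.0
```

```bash
python3 -m jog '[{"tx":0,"ty":0,"tz":-1.5,"roll":0,"jaw":0},{"tx":0,"ty":0,"tz":-2.5,"roll":0,"jaw":0},{"tx":0,"ty":0,"tz":-2.5,"roll":0,"jaw":0},{"tx":0,"ty":0,"tz":-2.5,"roll":0,"jaw":0},{"tx":0,"ty":0,"tz":-2.5,"roll":0,"jaw":0},{"tx":0,"ty":0,"tz":0,"roll":0,"jaw":0}]'; python3 -m jog '[{"tx":-0.6,"ty":2,"tz":0,"roll":0,"jaw":0},{"tx":-1.2,"ty":4.4,"tz":0,"roll":0,"jaw":0},{"tx":-1.2,"ty":4.4,"tz":0,"roll":0,"jaw":0},{"tx":-1.2,"ty":4.4,"tz":0,"roll":0,"jaw":0},{"tx":-1.2,"ty":4.4,"tz":0,"roll":0,"jaw":0},{"tx":-1.2,"ty":4.4,"tz":0,"roll":0,"jaw":0},{"tx":-1.2,"ty":4.4,"tz":0,"roll":0,"jaw":0},{"tx":-1.2,"ty":4.4,"tz":0,"roll":0,"jaw":0}]';  python3 -m jog '[{"tx":-1.2,"ty":4.4,"tz":0,"roll":0,"jaw":0},{"tx":-1.2,"ty":4.4,"tz":0,"roll":0,"jaw":0},{"tx":-1,"ty":2.7,"tz":0,"roll":0,"jaw":0},{"tx":0,"ty":0,"tz":0,"roll":0,"jaw":0},{"tx":0,"ty":0,"tz":0,"roll":0,"jaw":0},{"tx":0,"ty":0,"tz":0,"roll":0,"jaw":0}]'
python3 - <<'E'
from h import *
c=capture("scene")
L=landmark_of("scene","paddle_tip")[0];print(L["p"],atz(c,L["point"],.123))
m=trace("top","bowl");t=capture("top");m=trace("top","bowl")[0];ys,xs=np.nonzero(m["pixels"])
(e,ax,_)=cv2.fitEllipse(cv2.convexHull(np.c_[xs,ys].astype(np.float32)));print(m["p"],ax,"rim centre",atz(t,(e[1],e[0]),.066).round(4))
i=c["img"][100:260,220:400];cv2.imwrite("pics/s2.png",cv2.resize(np.hstack([cv2.resize(i,(432,384)),t["img"][90:290,110:320]] if 0 else [cv2.resize(i,(400,356))]),(400,356))[:,:,::-1])
E
```

```text
time_s: 6.35
position: [0.487, -0.203, 0.2717]
tcp_rot: [[-1.0, -0.027, 0.006], [-0.027, 1.0, -0.004], [-0.006, -0.005, -1.0]]
force: [-0.5, 0.3, 0.7]
opening: 0.274
grasp_force: 30.0
time_s: 7.15
position: [0.5657, 0.1303, 0.2669]
tcp_rot: [[-1.0, -0.027, -0.002], [-0.027, 1.0, -0.0], [0.002, -0.0, -1.0]]
force: [1.0, -0.3, -0.2]
opening: 0.274
grasp_force: 30.0
time_s: 7.75
position: [0.5964, 0.2432, 0.2674]
tcp_rot: [[-1.0, -0.026, -0.002], [-0.026, 1.0, -0.001], [0.002, -0.001, -1.0]]
force: [-0.7, -0.5, -1.0]
opening: 0.273
grasp_force: 30.0
0.81 [0.60097606 0.24093273 0.123     ]
0.62 (93.42475128173828, 96.12705993652344) rim centre [0.5857 0.1872 0.066 ]
```

View pics/s2.png

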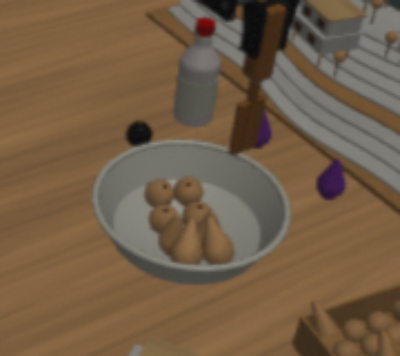

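The paddle hangs upright over the +y side of the bowl, with free room below it. Lowering it and making the first stir.

```bash
python3 -m jog '[{"tx":0,"ty":0.1,"tz":3,"roll":0,"jaw":0},{"tx":0,"ty":0,"tz":3,"roll":0,"jaw":0},{"tx":0,"ty":0,"tz":2,"roll":0,"jaw":0},{"tx":0,"ty":0,"tz":1.4,"roll":0,"jaw":0},{"tx":0,"ty":0,"tz":0,"roll":0,"jaw":0},{"tx":0.5,"ty":-0.9,"tz":0.5,"roll":0,"jaw":0},{"tx":0.5,"ty":-0.9,"tz":0.6,"roll":0,"jaw":0},{"tx":0,"ty":0,"tz":0,"roll":0,"jaw":0}]' && python3 -m jog '[{"tx":1.45,"ty":-0.29,"tz":0,"roll":0,"jaw":0},{"tx":1.24,"ty":-0.82,"tz":0,"roll":0,"jaw":0},{"tx":0.82,"ty":-1.24,"tz":0,"roll":0,"jaw":0},{"tx":0.29,"ty":-1.45,"tz":0,"roll":0,"jaw":0},{"tx":-0.29,"ty":-1.45,"tz":0,"roll":0,"jaw":0},{"tx":-0.82,"ty":-1.24,"tz":0,"roll":0,"jaw":0},{"tx":-1.24,"ty":-0.82,"tz":0,"roll":0,"jaw":0},{"tx":-1.45,"ty":-0.29,"tz":0,"roll":0,"jaw":0}]'
cat > v.py <<'E'
from h import *
import sys
C={n:capture(n) for n in("top","scene")}
m=trace("top","bowl")[0];ys,xs=np.nonzero(m["pixels"])
e,ax,_=cv2.fitEllipse(cv2.convexHull(np.c_[xs,ys].astype(np.float32)));print(m["p"],"rim centre",atz(C["top"],(e[1],e[0]),.066).round(4))
a=cv2.resize(C["top"]["img"][140:255,150:265],(400,400),interpolation=2);b=cv2.resize(C["scene"]["img"][150:250,255:355],(400,400),interpolation=2)
cv2.imwrite("pics/%s.png"%sys.argv[1],np.hstack([a,b])[:,:,::-1])
E
python3 v.py v1
```

```text
time_s: 8.8
position: [0.5864, 0.2255, 0.1635]
tcp_rot: [[-1.0, -0.026, -0.002], [-0.026, 1.0, -0.001], [0.002, -0.001, -1.0]]
force: [-1.1, 0.1, -0.6]
opening: 0.274
grasp_force: 30.0
time_s: 9.6
position: [0.5914, 0.1496, 0.1637]
tcp_rot: [[-1.0, -0.026, 0.0], [-0.026, 1.0, -0.0], [-0.0, -0.0, -1.0]]
force: [0.7, -0.1, -0.8]
opening: 0.274
grasp_force: 30.0
0.92 rim centre [0.5937 0.1667 0.066 ]
```

View pics/v1.png

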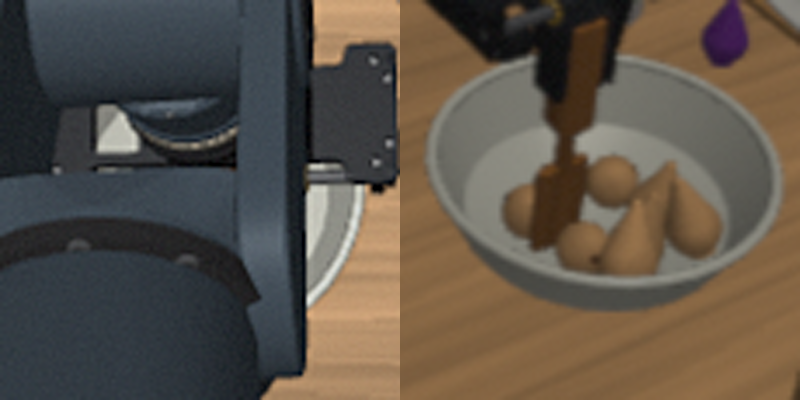

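The top view is blocked by the arm. The scene view shows the bowl unmoved (rim from column 262 to 350) and the crowns already shuffled. I'll continue with more than a full turn, then lift out and look from above.

```bash
python3 -m jog '[{"tx":-1.45,"ty":0.29,"tz":0,"roll":0,"jaw":0},{"tx":-1.24,"ty":0.82,"tz":0,"roll":0,"jaw":0},{"tx":-0.82,"ty":1.24,"tz":0,"roll":0,"jaw":0},{"tx":-0.29,"ty":1.45,"tz":0,"roll":0,"jaw":0},{"tx":0.29,"ty":1.45,"tz":0,"roll":0,"jaw":0},{"tx":0.82,"ty":1.24,"tz":0,"roll":0,"jaw":0},{"tx":1.24,"ty":0.82,"tz":0,"roll":0,"jaw":0},{"tx":1.45,"ty":0.29,"tz":0,"roll":0,"jaw":0}]' && python3 -m jog '[{"tx":1.45,"ty":-0.29,"tz":0,"roll":0,"jaw":0},{"tx":1.24,"ty":-0.82,"tz":0,"roll":0,"jaw":0},{"tx":0.82,"ty":-1.24,"tz":0,"roll":0,"jaw":0},{"tx":0.29,"ty":-1.45,"tz":0,"roll":0,"jaw":0},{"tx":-0.29,"ty":-1.45,"tz":0,"roll":0,"jaw":0},{"tx":-0.82,"ty":-1.24,"tz":0,"roll":0,"jaw":0},{"tx":-1.24,"ty":-0.82,"tz":0,"roll":0,"jaw":0},{"tx":-1.45,"ty":-0.29,"tz":0,"roll":0,"jaw":0}]' && python3 -m jog '[{"tx":-0.4,"ty":0,"tz":0,"roll":0,"jaw":0},{"tx":0,"ty":0,"tz":-3,"roll":0,"jaw":0},{"tx":0,"ty":0,"tz":-3.5,"roll":0,"jaw":0},{"tx":0,"ty":-1,"tz":-3.5,"roll":0,"jaw":0},{"tx":0,"ty":-4.5,"tz":0,"roll":0,"jaw":0},{"tx":0,"ty":-4.5,"tz":0,"roll":0,"jaw":0},{"tx":0,"ty":-4.5,"tz":0,"roll":0,"jaw":0},{"tx":0,"ty":-4.5,"tz":0,"roll":0,"jaw":0}]' && python3 -m jog '[{"tx":0,"ty":-4.5,"tz":0,"roll":0,"jaw":0},{"tx":0,"ty":-4,"tz":0,"roll":0,"jaw":0},{"tx":0,"ty":0,"tz":0,"roll":0,"jaw":0}]'
python3 v.py v2
cat > n.py <<'E'
from h import *
C={n:capture(n) for n in("top","scene")}
for k in("ball0_center","cone0_mid"):
  for n in C:
    for l in landmark_of(n,k):
        print(n,k,round(l["p"],2),np.round(l["point"]),(1000*(atz(C[n],l["point"],.03)-[.586,.188,0])).round()[:2])
E
python3 n.py
```

```text
time_s: 10.55
position: [0.5869, 0.2269, 0.1639]
tcp_rot: [[-1.0, -0.031, 0.002], [-0.031, 1.0, -0.004], [-0.002, -0.004, -1.0]]
force: [1.5, -5.3, -0.3]
opening: 0.273
grasp_force: 30.0
time_s: 11.35
position: [0.5907, 0.1497, 0.1633]
tcp_rot: [[-1.0, -0.025, -0.001], [-0.025, 1.0, -0.0], [0.001, -0.0, -1.0]]
force: [0.9, -0.8, -0.1]
opening: 0.277
grasp_force: 30.0
time_s: 12.15
position: [0.5989, -0.0401, 0.2635]
tcp_rot: [[-1.0, -0.028, -0.0], [-0.028, 1.0, 0.0], [0.0, 0.0, -1.0]]
force: [0.7, 0.1, -0.2]
opening: 0.277
grasp_force: 30.0
time_s: 12.45
position: [0.6018, -0.1294, 0.2633]
tcp_rot: [[-1.0, -0.021, 0.001], [-0.021, 1.0, -0.003], [-0.001, -0.003, -1.0]]
force: [0.6, -0.6, -0.8]
opening: 0.274
grasp_force: 30.0
0.97 rim centre [0.5868 0.1896 0.066 ]
top ball0_center 0.74 [179. 349.] [  41. -336.]
top ball0_center 0.46 [200. 223.] [-10. -35.]
scene ball0_center 0.6 [190. 305.] [-27.  25.]
scene ball0_center 0.56 [200. 292.] [-13. -26.]
top cone0_mid 0.77 [192. 190.] [ 9. 45.]
scene cone0_mid 0.65 [198. 316.] [12. 30.]
scene cone0_mid 0.64 [281. 291.] [ 192. -168.]
```

View pics/v2.png

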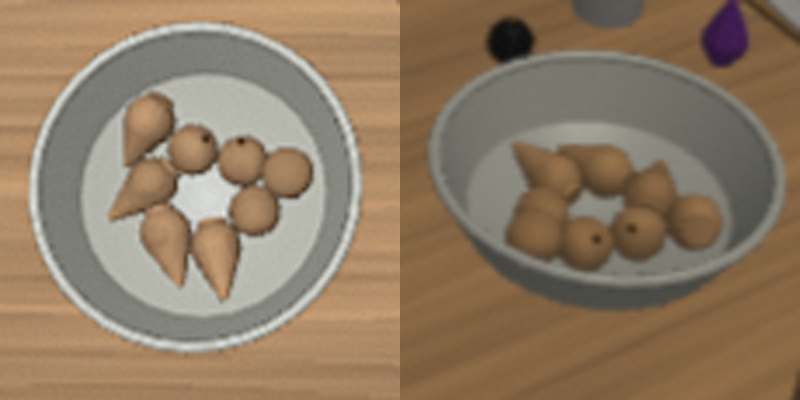

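The top crop gives a clear ring. Cones are at (152,118), (152,185), (163,232) and (217,242), and balls at (192,148), (242,158), (288,172) and (255,210). The bowl has not moved. Ball (242,158), ball (288,172) and cone (163,232) still lack a partner. I'll push ball (242,158) into the empty centre with the blade at 45°, so the ball behind it can roll down.

```bash
python3 -m jog '[{"tx":0,"ty":0,"tz":0,"roll":0.135,"jaw":0},{"tx":0,"ty":0,"tz":0,"roll":0.135,"jaw":0},{"tx":0,"ty":0,"tz":0,"roll":0.135,"jaw":0},{"tx":0,"ty":0,"tz":0,"roll":0.135,"jaw":0},{"tx":0,"ty":0,"tz":0,"roll":0.135,"jaw":0},{"tx":0,"ty":0,"tz":0,"roll":0.135,"jaw":0}]' && python3 -m jog '[{"tx":1.4,"ty":1.8,"tz":0,"roll":0,"jaw":0},{"tx":2.7,"ty":3.6,"tz":0,"roll":0,"jaw":0},{"tx":2.7,"ty":3.6,"tz":0,"roll":0,"jaw":0},{"tx":2.7,"ty":3.6,"tz":0,"roll":0,"jaw":0},{"tx":2.7,"ty":3.6,"tz":0,"roll":0,"jaw":0},{"tx":2.7,"ty":3.6,"tz":0,"roll":0,"jaw":0},{"tx":1.5,"ty":1.7,"tz":0,"roll":0,"jaw":0},{"tx":0,"ty":0,"tz":0,"roll":0,"jaw":0}]' && python3 -m jog '[{"tx":0,"ty":0,"tz":0,"roll":0,"jaw":0},{"tx":0,"ty":0,"tz":0,"roll":0,"jaw":0}]'
```

```text
time_s: 13.5
position: [0.6012, -0.1228, 0.2637]
tcp_rot: [[-0.706, 0.708, 0.0], [0.708, 0.706, 0.0], [-0.0, 0.0, -1.0]]
force: [-0.4, -0.6, -1.0]
opening: 0.276
grasp_force: 30.0
time_s: 14.3
position: [0.636, 0.149, 0.2635]
tcp_rot: [[-0.713, 0.701, 0.0], [0.701, 0.713, 0.001], [0.001, 0.001, -1.0]]
force: [0.1, -0.2, -0.9]
opening: 0.273
grasp_force: 30.0
time_s: 14.5
position: [0.6364, 0.1437, 0.2635]
tcp_rot: [[-0.709, 0.706, -0.0], [0.706, 0.709, -0.001], [-0.0, -0.001, -1.0]]
force: [-0.5, -0.7, -1.2]
opening: 0.277
grasp_force: 30.0
```

```bash
python3 -m jog '[{"tx":-0.4,"ty":-0.2,"tz":1,"roll":0,"jaw":0},{"tx":0,"ty":0,"tz":3,"roll":0,"jaw":0},{"tx":0,"ty":0,"tz":3,"roll":0,"jaw":0},{"tx":0,"ty":0,"tz":2.2,"roll":0,"jaw":0},{"tx":0.8,"ty":0,"tz":0.2,"roll":0,"jaw":0},{"tx":0.8,"ty":0,"tz":0.4,"roll":0,"jaw":0},{"tx":0.8,"ty":0,"tz":0.3,"roll":0,"jaw":0},{"tx":0.8,"ty":0,"tz":0,"roll":0,"jaw":0}]' && python3 -m jog '[{"tx":0.8,"ty":0,"tz":0,"roll":0,"jaw":0},{"tx":0.7,"ty":0,"tz":0,"roll":0,"jaw":0},{"tx":-0.5,"ty":0,"tz":0,"roll":0,"jaw":0},{"tx":0,"ty":0,"tz":-3,"roll":0,"jaw":0},{"tx":0,"ty":0,"tz":-3.5,"roll":0,"jaw":0},{"tx":0,"ty":0,"tz":-3.5,"roll":0,"jaw":0},{"tx":-3.3,"ty":-3.3,"tz":0,"roll":0,"jaw":0},{"tx":-3.3,"ty":-3.3,"tz":0,"roll":0,"jaw":0}]' && python3 -m jog '[{"tx":-3.3,"ty":-3.3,"tz":0,"roll":0,"jaw":0},{"tx":-3.3,"ty":-3.3,"tz":0,"roll":0,"jaw":0},{"tx":-3.3,"ty":-3.3,"tz":0,"roll":0,"jaw":0},{"tx":-3.3,"ty":-3.3,"tz":0,"roll":0,"jaw":0},{"tx":0,"ty":0,"tz":0,"roll":0,"jaw":0},{"tx":0,"ty":0,"tz":0,"roll":0,"jaw":0}]'; python3 v.py v3
```

```text
time_s: 15.3
position: [0.6151, 0.1632, 0.1632]
tcp_rot: [[-0.709, 0.705, 0.001], [0.705, 0.709, -0.0], [-0.001, 0.001, -1.0]]
force: [-0.5, -0.5, -0.9]
opening: 0.277
grasp_force: 30.0
time_s: 16.1
position: [0.6098, 0.0763, 0.2648]
tcp_rot: [[-0.711, 0.703, 0.005], [0.703, 0.711, -0.001], [-0.004, 0.003, -1.0]]
force: [0.1, 0.6, -1.4]
opening: 0.269
grasp_force: 30.0
time_s: 16.7
position: [0.609, -0.1119, 0.2626]
tcp_rot: [[-0.707, 0.708, 0.0], [0.708, 0.707, 0.0], [-0.0, 0.0, -1.0]]
force: [-1.4, -0.4, 0.2]
opening: 0.278
grasp_force: 30.0
0.57 rim centre [0.5867 0.1896 0.066 ]
```

View pics/v3.png

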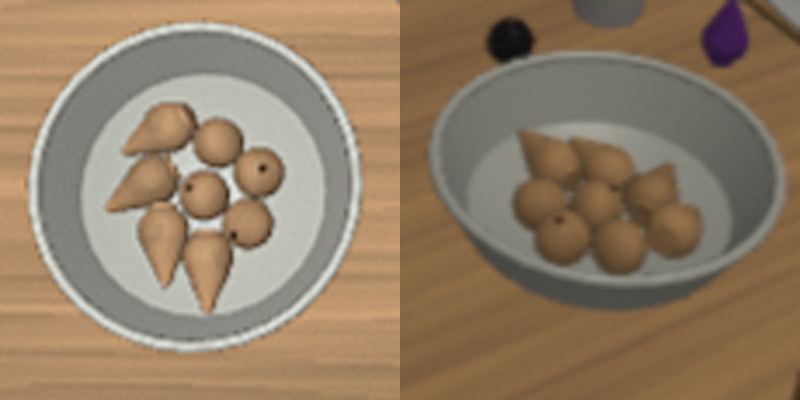

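The crop now shows balls at (204,194), (218,141), (259,172) and (248,222), and cones at (172,127), (152,183), (161,226) and (207,255). Only ball (259,172) is too far from a cone (about 68 mm). I'll locate the circles numerically, then push that ball toward cone (207,255).

```bash
cat > hc.py <<'E'
from h import *
import sys
def find(img,c):
    g=cv2.cvtColor(cv2.resize(img[140:255,150:265],(920,920),interpolation=cv2.INTER_CUBIC),cv2.COLOR_RGB2HSV)[:,:,1]
    H=cv2.HoughCircles(cv2.GaussianBlur(g,(0,0),3),cv2.HOUGH_GRADIENT,1.5,70,param1=60,param2=18,minRadius=50,maxRadius=66)
    for x,y,r in H[0][:12]:
        p=atz(c,(140+y/8-.5+.06,150+x/8-.5+.06),.03);print("crop",(np.array([x,y])/2.3).round(),"r",r,"rel mm",(1000*(p-[.586,.188,0])).round()[:2])
if __name__=="__main__":
    c=capture("top");find(c["img"],c)
E
python3 hc.py
```

```text
crop [218. 142.] r 54.8 rel mm [37. -8.]
crop [259. 173.] r 54.95 rel mm [ 16. -37.]
crop [204. 195.] r 54.65 rel mm [ 0. -0.]
crop [249. 223.] r 54.95 rel mm [-19. -31.]
crop [163. 231.] r 56.75 rel mm [-25.  27.]
crop [154. 179.] r 55.25 rel mm [11. 35.]
crop [168. 127.] r 56.75 rel mm [48. 26.]
crop [208. 258.] r 56.75 rel mm [-43.  -4.]
crop [184. 327.] r 58.25 rel mm [-90.  11.]
crop [314. 261.] r 58.25 rel mm [-45. -76.]
crop [101. 291.] r 65.15 rel mm [-66.  69.]
crop [180.  48.] r 59.75 rel mm [105.  20.]
```

```bash
python3 -m jog '[{"tx":0,"ty":0,"tz":0,"roll":-0.115,"jaw":0},{"tx":0,"ty":0,"tz":0,"roll":-0.115,"jaw":0},{"tx":1.9,"ty":3.6,"tz":0,"roll":0,"jaw":0},{"tx":1.9,"ty":3.6,"tz":0,"roll":0,"jaw":0},{"tx":1.9,"ty":3.6,"tz":0,"roll":0,"jaw":0},{"tx":1.9,"ty":3.6,"tz":0,"roll":0,"jaw":0},{"tx":1.9,"ty":3.6,"tz":0,"roll":0,"jaw":0},{"tx":1.9,"ty":3.6,"tz":0,"roll":0,"jaw":0}]' && python3 -m jog '[{"tx":0,"ty":0,"tz":0,"roll":0,"jaw":0},{"tx":0,"ty":0,"tz":0,"roll":0,"jaw":0}]'
```

```text
time_s: 17.7
position: [0.6247, 0.1368, 0.2627]
tcp_rot: [[-0.852, 0.523, 0.0], [0.523, 0.852, 0.0], [-0.0, 0.0, -1.0]]
force: [0.5, -0.7, -1.2]
opening: 0.273
grasp_force: 30.0
time_s: 17.9
position: [0.6246, 0.1359, 0.2625]
tcp_rot: [[-0.853, 0.521, -0.0], [0.521, 0.853, -0.001], [-0.0, -0.001, -1.0]]
force: [0.9, 0.0, -0.7]
opening: 0.276
grasp_force: 30.0
```

```bash
python3 -m jog '[{"tx":-0.2,"ty":0,"tz":1,"roll":0,"jaw":0},{"tx":0,"ty":0,"tz":3,"roll":0,"jaw":0},{"tx":0,"ty":0,"tz":3,"roll":0,"jaw":0},{"tx":0,"ty":0,"tz":2,"roll":0,"jaw":0},{"tx":0.8,"ty":0,"tz":0.2,"roll":0,"jaw":0},{"tx":0.8,"ty":0,"tz":0.3,"roll":0,"jaw":0},{"tx":0.8,"ty":0,"tz":0.2,"roll":0,"jaw":0},{"tx":0.8,"ty":0,"tz":0,"roll":0,"jaw":0}]' && python3 -m jog '[{"tx":0.2,"ty":0,"tz":0,"roll":0,"jaw":0},{"tx":0,"ty":0,"tz":0,"roll":0,"jaw":0},{"tx":-0.5,"ty":0,"tz":0,"roll":0,"jaw":0},{"tx":0,"ty":0,"tz":-3,"roll":0,"jaw":0},{"tx":0,"ty":0,"tz":-3.5,"roll":0,"jaw":0},{"tx":0,"ty":0,"tz":-3.5,"roll":0,"jaw":0},{"tx":-2,"ty":-4.2,"tz":0,"roll":0,"jaw":0},{"tx":-2,"ty":-4.2,"tz":0,"roll":0,"jaw":0}]' && python3 -m jog '[{"tx":-2,"ty":-4.2,"tz":0,"roll":0,"jaw":0},{"tx":-2,"ty":-4.2,"tz":0,"roll":0,"jaw":0},{"tx":-2,"ty":-4.2,"tz":0,"roll":0,"jaw":0},{"tx":-2,"ty":-4.2,"tz":0,"roll":0,"jaw":0},{"tx":0,"ty":0,"tz":0,"roll":0,"jaw":0},{"tx":0,"ty":0,"tz":0,"roll":0,"jaw":0}]'; python3 hc.py
```

```text
time_s: 18.7
position: [0.5995, 0.1494, 0.1663]
tcp_rot: [[-0.851, 0.525, 0.001], [0.525, 0.851, -0.0], [-0.001, 0.001, -1.0]]
force: [0.6, 0.5, 0.7]
opening: 0.275
grasp_force: 30.0
time_s: 19.5
position: [0.5937, 0.0549, 0.2677]
tcp_rot: [[-0.853, 0.522, 0.005], [0.522, 0.853, -0.001], [-0.005, 0.002, -1.0]]
force: [-0.1, -1.1, -0.5]
opening: 0.274
grasp_force: 30.0
time_s: 20.1
position: [0.5723, -0.1313, 0.2656]
tcp_rot: [[-0.849, 0.528, 0.0], [0.528, 0.849, 0.0], [-0.0, 0.001, -1.0]]
force: [-0.5, -0.1, -0.9]
opening: 0.269
grasp_force: 30.0
crop [221. 143.] r 56.3 rel mm [ 37. -11.]
crop [199. 202.] r 55.25 rel mm [-5.  4.]
crop [255. 182.] r 56.15 rel mm [ 10. -35.]
crop [242. 231.] r 54.95 rel mm [-25. -27.]
crop [169. 128.] r 56.6 rel mm [47. 25.]
crop [192. 253.] r 56.75 rel mm [-40.   7.]
crop [148. 232.] r 63.5 rel mm [-25.  38.]
crop [152. 181.] r 58.55 rel mm [10. 36.]
crop [305. 276.] r 53.3 rel mm [-56. -70.]
crop [296. 348.] r 60.65 rel mm [-104.  -65.]
crop [193.  45.] r 55.85 rel mm [107.  11.]
crop [293.  79.] r 52.7 rel mm [ 83. -60.]
```

The push settled back: ball R is at (10,-35) mm and still about 65 mm from a cone. A cone stays put better than a ball, so I'll push cone (47,25) mm diagonally inward to bring it next to that ball. That needs the blade turned.

```bash
python3 -c "
from rig import *;import numpy as np;print(np.round(read_state()['joint_positions']))"; python3 -m jog '[{"tx":0,"ty":0,"tz":0,"roll":-0.134,"jaw":0},{"tx":0,"ty":0,"tz":0,"roll":-0.134,"jaw":0},{"tx":0,"ty":0,"tz":0,"roll":-0.134,"jaw":0},{"tx":0,"ty":0,"tz":0,"roll":-0.134,"jaw":0},{"tx":0,"ty":0,"tz":0,"roll":-0.134,"jaw":0},{"tx":0,"ty":0,"tz":0,"roll":-0.134,"jaw":0},{"tx":0,"ty":0,"tz":0,"roll":-0.134,"jaw":0},{"tx":0,"ty":0,"tz":0,"roll":-0.134,"jaw":0}]' && python3 -m jog '[{"tx":0,"ty":0,"tz":0,"roll":-0.134,"jaw":0},{"tx":0,"ty":0,"tz":0,"roll":-0.134,"jaw":0},{"tx":-3.4,"ty":2.3,"tz":0,"roll":0,"jaw":0},{"tx":-3.4,"ty":2.3,"tz":0,"roll":0,"jaw":0},{"tx":-3.4,"ty":2.3,"tz":0,"roll":0,"jaw":0},{"tx":-3.4,"ty":2.3,"tz":0,"roll":0,"jaw":0},{"tx":-3.4,"ty":2.3,"tz":0,"roll":0,"jaw":0},{"tx":-3.4,"ty":2.3,"tz":0,"roll":0,"jaw":0}]' && python3 -m jog '[{"tx":-3.4,"ty":2.3,"tz":0,"roll":0,"jaw":0},{"tx":-3.4,"ty":2.3,"tz":0,"roll":0,"jaw":0},{"tx":-3.4,"ty":2.3,"tz":0,"roll":0,"jaw":0},{"tx":0,"ty":0,"tz":0,"roll":0,"jaw":0},{"tx":0,"ty":0,"tz":0,"roll":0,"jaw":0},{"tx":0,"ty":0,"tz":0,"roll":0,"jaw":0}]'
```

```text
[-24.  26.  86.   0.  68. -82.]
time_s: 20.95
position: [0.5724, -0.1276, 0.2656]
tcp_rot: [[-0.864, -0.504, -0.0], [-0.504, 0.864, 0.001], [-0.0, 0.001, -1.0]]
force: [-0.7, -0.7, -0.5]
opening: 0.277
grasp_force: 30.0
time_s: 21.75
position: [0.6178, 0.1161, 0.2656]
tcp_rot: [[-0.704, -0.711, -0.0], [-0.711, 0.704, 0.0], [-0.0, 0.0, -1.0]]
force: [1.0, -0.2, -1.5]
opening: 0.271
grasp_force: 30.0
time_s: 22.35
position: [0.6407, 0.2334, 0.2653]
tcp_rot: [[-0.705, -0.709, -0.001], [-0.709, 0.705, -0.001], [0.001, 0.0, -1.0]]
force: [-0.3, -0.3, 0.1]
opening: 0.272
grasp_force: 30.0
```

```bash
python3 -m jog '[{"tx":-0.55,"ty":-0.3,"tz":1,"roll":0,"jaw":0},{"tx":0,"ty":0,"tz":3,"roll":0,"jaw":0},{"tx":0,"ty":0,"tz":3,"roll":0,"jaw":0},{"tx":0,"ty":0,"tz":2,"roll":0,"jaw":0},{"tx":0.6,"ty":0,"tz":0.2,"roll":0,"jaw":0},{"tx":0.8,"ty":0,"tz":0.3,"roll":0,"jaw":0},{"tx":0.8,"ty":0,"tz":0.3,"roll":0,"jaw":0},{"tx":0.8,"ty":0,"tz":0.2,"roll":0,"jaw":0}]' && python3 -m jog '[{"tx":0,"ty":0,"tz":0,"roll":0,"jaw":0},{"tx":0,"ty":0,"tz":0,"roll":0,"jaw":0},{"tx":-0.5,"ty":0,"tz":0,"roll":0,"jaw":0},{"tx":0,"ty":0,"tz":-3,"roll":0,"jaw":0},{"tx":0,"ty":0,"tz":-3.5,"roll":0,"jaw":0},{"tx":0,"ty":0,"tz":-3.5,"roll":0,"jaw":0},{"tx":2.9,"ty":-3.3,"tz":0,"roll":0,"jaw":0},{"tx":2.9,"ty":-3.3,"tz":0,"roll":0,"jaw":0}]' && python3 -m jog '[{"tx":2.9,"ty":-3.3,"tz":0,"roll":0,"jaw":0},{"tx":2.9,"ty":-3.3,"tz":0,"roll":0,"jaw":0},{"tx":2.9,"ty":-3.3,"tz":0,"roll":0,"jaw":0},{"tx":2.9,"ty":-3.3,"tz":0,"roll":0,"jaw":0},{"tx":2.9,"ty":-3.3,"tz":0,"roll":0,"jaw":0},{"tx":2.9,"ty":-3.3,"tz":0,"roll":0,"jaw":0},{"tx":0,"ty":0,"tz":0,"roll":0,"jaw":0}]'; python3 hc.py; python3 v.py v4
```

```text
time_s: 23.15
position: [0.6265, 0.2128, 0.1667]
tcp_rot: [[-0.706, -0.708, 0.002], [-0.708, 0.706, 0.0], [-0.002, -0.001, -1.0]]
force: [-0.2, -0.3, -0.4]
opening: 0.275
grasp_force: 30.0
time_s: 23.95
position: [0.637, 0.1304, 0.2679]
tcp_rot: [[-0.703, -0.711, 0.005], [-0.711, 0.703, 0.0], [-0.004, -0.004, -1.0]]
force: [1.1, 0.4, -1.9]
opening: 0.273
grasp_force: 30.0
time_s: 24.65
position: [0.6543, -0.1399, 0.2657]
tcp_rot: [[-0.71, -0.704, 0.002], [-0.704, 0.71, -0.004], [0.001, -0.004, -1.0]]
force: [-0.8, 0.3, -0.3]
opening: 0.275
grasp_force: 30.0
crop [241. 156.] r 55.1 rel mm [ 28. -25.]
crop [273. 192.] r 56.75 rel mm [  2. -48.]
crop [242. 234.] r 56.6 rel mm [-27. -27.]
crop [199. 205.] r 56.9 rel mm [-7.  3.]
crop [195. 260.] r 56.9 rel mm [-45.   5.]
crop [191. 142.] r 55.25 rel mm [38. 10.]
crop [146. 242.] r 56.9 rel mm [-32.  39.]
crop [150. 189.] r 56.75 rel mm [ 5. 37.]
crop [291.  81.] r 60.05 rel mm [ 81. -59.]
crop [302. 275.] r 60.05 rel mm [-55. -69.]
crop [315.  36.] r 58.25 rel mm [114. -75.]
crop [ 53. 175.] r 58.1 rel mm [ 14. 105.]
0.73 rim centre [0.5341 0.1818 0.066 ]
```

View pics/v4.png

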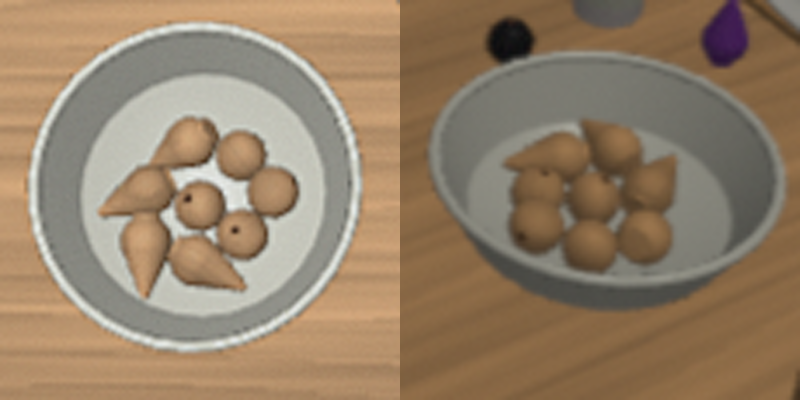

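The crop shows cones at (191,142), (150,189), (146,242) and (195,258), and balls at (241,156), (273,192), (242,234) and (199,205). Only ball (273,192), at (2,-48) mm, is still too far from a cone. There is now a hole inside it at crop (228,185), so I'll push it in, which lets its neighbours close in behind.

```bash
python3 -m jog '[{"tx":-3.5,"ty":3.5,"tz":0,"roll":0,"jaw":0},{"tx":0,"ty":0,"tz":0,"roll":0.131,"jaw":0},{"tx":0,"ty":0,"tz":0,"roll":0.131,"jaw":0},{"tx":0,"ty":0,"tz":0,"roll":0.131,"jaw":0},{"tx":0,"ty":0,"tz":0,"roll":0.131,"jaw":0},{"tx":0,"ty":0,"tz":0,"roll":0.131,"jaw":0},{"tx":0,"ty":0,"tz":0,"roll":0.131,"jaw":0},{"tx":0,"ty":0,"tz":0,"roll":0.131,"jaw":0}]' && python3 -m jog '[{"tx":0,"ty":0,"tz":0,"roll":0.131,"jaw":0},{"tx":0,"ty":0,"tz":0,"roll":0.131,"jaw":0},{"tx":0,"ty":0,"tz":0,"roll":0.131,"jaw":0},{"tx":0,"ty":0,"tz":0,"roll":0.131,"jaw":0},{"tx":0,"ty":0,"tz":0,"roll":0.131,"jaw":0},{"tx":0,"ty":0,"tz":0,"roll":0.131,"jaw":0},{"tx":0,"ty":0,"tz":0,"roll":0.131,"jaw":0},{"tx":0,"ty":0,"tz":0,"roll":0.131,"jaw":0}]' && python3 -m jog '[{"tx":0,"ty":0,"tz":0,"roll":0.131,"jaw":0},{"tx":0,"ty":0,"tz":0,"roll":0.131,"jaw":0},{"tx":0,"ty":0,"tz":0,"roll":0.131,"jaw":0},{"tx":0,"ty":0,"tz":0,"roll":0.131,"jaw":0},{"tx":0,"ty":0,"tz":0,"roll":0.131,"jaw":0}]' && python3 -m jog '[{"tx":3.6,"ty":-2.5,"tz":0,"roll":0,"jaw":0},{"tx":3.6,"ty":-2.5,"tz":0,"roll":0,"jaw":0},{"tx":3.6,"ty":-2.5,"tz":0,"roll":0,"jaw":0},{"tx":3.6,"ty":-2.5,"tz":0,"roll":0,"jaw":0},{"tx":3.6,"ty":-2.5,"tz":0,"roll":0,"jaw":0},{"tx":0,"ty":0,"tz":0,"roll":0,"jaw":0},{"tx":0,"ty":0,"tz":0,"roll":0,"jaw":0}]'
```

```text
time_s: 25.65
position: [0.653, -0.0817, 0.2658]
tcp_rot: [[-0.991, 0.132, 0.0], [0.132, 0.991, 0.0], [0.0, 0.0, -1.0]]
force: [0.1, 1.2, -0.6]
opening: 0.275
grasp_force: 30.0
time_s: 26.45
position: [0.653, -0.0817, 0.2658]
tcp_rot: [[-0.381, 0.925, -0.0], [0.925, 0.381, 0.0], [0.0, 0.0, -1.0]]
force: [0.4, 0.1, 0.3]
opening: 0.277
grasp_force: 30.0
time_s: 26.95
position: [0.653, -0.0817, 0.2658]
tcp_rot: [[0.261, 0.965, -0.0], [0.965, -0.261, 0.0], [0.0, -0.0, -1.0]]
force: [0.7, -0.0, -0.3]
opening: 0.274
grasp_force: 30.0
time_s: 27.65
position: [0.5781, 0.1247, 0.266]
tcp_rot: [[0.254, 0.967, 0.001], [0.967, -0.254, -0.0], [-0.0, 0.001, -1.0]]
force: [0.2, -0.8, -0.0]
opening: 0.275
grasp_force: 30.0
```

```bash
python3 -m jog '[{"tx":-1,"ty":0.6,"tz":1,"roll":0,"jaw":0},{"tx":0,"ty":0,"tz":3,"roll":0,"jaw":0},{"tx":0,"ty":0,"tz":3,"roll":0,"jaw":0},{"tx":0,"ty":0,"tz":2.1,"roll":0,"jaw":0},{"tx":0.6,"ty":0,"tz":0.2,"roll":0,"jaw":0},{"tx":0.8,"ty":0,"tz":0.3,"roll":0,"jaw":0},{"tx":0.8,"ty":0,"tz":0.3,"roll":0,"jaw":0},{"tx":0.8,"ty":0,"tz":0.2,"roll":0,"jaw":0}]' && python3 -m jog '[{"tx":0.2,"ty":0,"tz":0,"roll":0,"jaw":0},{"tx":0,"ty":0,"tz":0,"roll":0,"jaw":0},{"tx":-0.5,"ty":0,"tz":0,"roll":0,"jaw":0},{"tx":0,"ty":0,"tz":-3,"roll":0,"jaw":0},{"tx":0,"ty":0,"tz":-3.5,"roll":0,"jaw":0},{"tx":0,"ty":0,"tz":-3.5,"roll":0,"jaw":0},{"tx":-4.2,"ty":-1,"tz":0,"roll":0,"jaw":0},{"tx":-4.2,"ty":-1,"tz":0,"roll":0,"jaw":0}]' && python3 -m jog '[{"tx":-4.2,"ty":-1,"tz":0,"roll":0,"jaw":0},{"tx":-4.2,"ty":-1,"tz":0,"roll":0,"jaw":0},{"tx":-4.2,"ty":-1,"tz":0,"roll":0,"jaw":0},{"tx":-2,"ty":-1,"tz":0,"roll":0,"jaw":0},{"tx":0,"ty":0,"tz":0,"roll":0,"jaw":0},{"tx":0,"ty":0,"tz":0,"roll":0,"jaw":0}]'; python3 hc.py
```

```text
time_s: 28.45
position: [0.591, 0.1402, 0.1652]
tcp_rot: [[0.259, 0.966, 0.002], [0.966, -0.259, -0.0], [0.0, 0.002, -1.0]]
force: [-0.8, -0.4, -1.3]
opening: 0.272
grasp_force: 30.0
time_s: 29.25
position: [0.5484, 0.0604, 0.2663]
tcp_rot: [[0.257, 0.967, 0.004], [0.967, -0.257, -0.001], [0.0, 0.004, -1.0]]
force: [0.3, -2.0, -1.2]
opening: 0.275
grasp_force: 30.0
time_s: 29.85
position: [0.4715, -0.07, 0.2649]
tcp_rot: [[0.261, 0.965, 0.001], [0.965, -0.261, 0.0], [0.0, 0.001, -1.0]]
force: [0.2, -0.1, 0.2]
opening: 0.271
grasp_force: 30.0
crop [254. 174.] r 56.15 rel mm [ 15. -34.]
crop [246. 225.] r 56.9 rel mm [-20. -30.]
crop [199. 202.] r 53.6 rel mm [-5.  4.]
crop [165. 126.] r 56.9 rel mm [49. 29.]
crop [215. 142.] r 54.65 rel mm [38. -7.]
crop [204. 253.] r 61.85 rel mm [-40.  -1.]
crop [150. 192.] r 61.7 rel mm [ 2. 38.]
crop [152. 240.] r 56.6 rel mm [-31.  35.]
crop [88. 93.] r 51.2 rel mm [73. 83.]
crop [296. 350.] r 65.15 rel mm [-105.  -65.]
crop [156.  55.] r 61.55 rel mm [100.  37.]
crop [327. 126.] r 52.85 rel mm [ 49. -84.]
```

Ball R is back in the ring, with neighbours on both sides. The one left without a partner is (15,-34) mm. It lines up with the centre ball and the gap between cones (2,38) and (-31,35), so one longer push should wedge the centre ball between those two cones and leave R in the centre.

```bash
python3 -m jog '[{"tx":0,"ty":0,"tz":0,"roll":-0.1326,"jaw":0},{"tx":0,"ty":0,"tz":0,"roll":-0.1326,"jaw":0},{"tx":0,"ty":0,"tz":0,"roll":-0.1326,"jaw":0},{"tx":0,"ty":0,"tz":0,"roll":-0.1326,"jaw":0},{"tx":0,"ty":0,"tz":0,"roll":-0.1326,"jaw":0}]' && python3 -m jog '[{"tx":2.6,"ty":4.1,"tz":0,"roll":0,"jaw":0},{"tx":2.6,"ty":4.1,"tz":0,"roll":0,"jaw":0},{"tx":2.6,"ty":4.1,"tz":0,"roll":0,"jaw":0},{"tx":2.6,"ty":4.1,"tz":0,"roll":0,"jaw":0},{"tx":2.5,"ty":4.2,"tz":0,"roll":0,"jaw":0},{"tx":0,"ty":0,"tz":0,"roll":0,"jaw":0},{"tx":0,"ty":0,"tz":0,"roll":0,"jaw":0}]'
```

```text
time_s: 30.4
position: [0.4724, -0.0684, 0.2646]
tcp_rot: [[-0.397, 0.918, 0.001], [0.918, 0.397, 0.0], [-0.0, 0.001, -1.0]]
force: [0.1, 0.6, -1.5]
opening: 0.273
grasp_force: 30.0
time_s: 31.1
position: [0.6108, 0.1319, 0.2637]
tcp_rot: [[-0.394, 0.919, -0.001], [0.919, 0.394, -0.0], [0.0, -0.001, -1.0]]
force: [-0.9, -1.4, -0.3]
opening: 0.275
grasp_force: 30.0
```

```bash
python3 -m jog '[{"tx":-0.3,"ty":0,"tz":1,"roll":0,"jaw":0},{"tx":0,"ty":0,"tz":3,"roll":0,"jaw":0},{"tx":0,"ty":0,"tz":3,"roll":0,"jaw":0},{"tx":0,"ty":0,"tz":2.4,"roll":0,"jaw":0},{"tx":0.7,"ty":0,"tz":0.2,"roll":0,"jaw":0},{"tx":0.8,"ty":0,"tz":0.4,"roll":0,"jaw":0},{"tx":0.8,"ty":0,"tz":0.2,"roll":0,"jaw":0},{"tx":0.8,"ty":0,"tz":0,"roll":0,"jaw":0}]' && python3 -m jog '[{"tx":0.8,"ty":0,"tz":0,"roll":0,"jaw":0},{"tx":0.8,"ty":0,"tz":0,"roll":0,"jaw":0},{"tx":0,"ty":0,"tz":0,"roll":0,"jaw":0},{"tx":0,"ty":0,"tz":-2,"roll":0,"jaw":0},{"tx":0,"ty":0,"tz":-4,"roll":0,"jaw":0},{"tx":0,"ty":0,"tz":-4,"roll":0,"jaw":0},{"tx":-4,"ty":-2.5,"tz":0,"roll":0,"jaw":0},{"tx":-4,"ty":-2.5,"tz":0,"roll":0,"jaw":0}]' && python3 -m jog '[{"tx":-4,"ty":-2.5,"tz":0,"roll":0,"jaw":0},{"tx":-4,"ty":-2.5,"tz":0,"roll":0,"jaw":0},{"tx":-4,"ty":-2.5,"tz":0,"roll":0,"jaw":0},{"tx":-2,"ty":-1,"tz":0,"roll":0,"jaw":0},{"tx":0,"ty":0,"tz":0,"roll":0,"jaw":0}]'; python3 hc.py
```

```text
time_s: 31.9
position: [0.6, 0.156, 0.1635]
tcp_rot: [[-0.39, 0.921, 0.002], [0.921, 0.39, -0.0], [-0.001, 0.001, -1.0]]
force: [-0.2, -0.1, -0.1]
opening: 0.275
grasp_force: 30.0
time_s: 32.7
position: [0.5798, 0.077, 0.2647]
tcp_rot: [[-0.394, 0.919, 0.005], [0.919, 0.394, -0.001], [-0.003, 0.004, -1.0]]
force: [1.4, -0.4, -0.9]
opening: 0.275
grasp_force: 30.0
time_s: 33.2
position: [0.5553, -0.0886, 0.2628]
tcp_rot: [[-0.386, 0.923, 0.001], [0.923, 0.386, -0.001], [-0.002, 0.0, -1.0]]
force: [0.4, -0.9, -0.5]
opening: 0.273
grasp_force: 30.0
crop [218. 142.] r 56.45 rel mm [37. -8.]
crop [208. 193.] r 54.8 rel mm [ 2. -3.]
crop [166. 133.] r 55.25 rel mm [44. 28.]
crop [237. 235.] r 59.9 rel mm [-27. -23.]
crop [178. 235.] r 56.6 rel mm [-28.  17.]
crop [129. 242.] r 63.5 rel mm [-32.  51.]
crop [205. 274.] r 60.2 rel mm [-54.  -2.]
crop [149. 196.] r 58.55 rel mm [-0. 38.]
crop [ 98. 199.] r 61.85 rel mm [-2. 74.]
crop [197. 324.] r 65.15 rel mm [-88.   3.]
crop [264. 309.] r 65.15 rel mm [-78. -43.]
crop [336. 169.] r 59.9 rel mm [ 18. -90.]
```

```bash
python3 v.py v5
```

```text
0.9 rim centre [0.5861 0.1896 0.066 ]
```

View pics/v5.png

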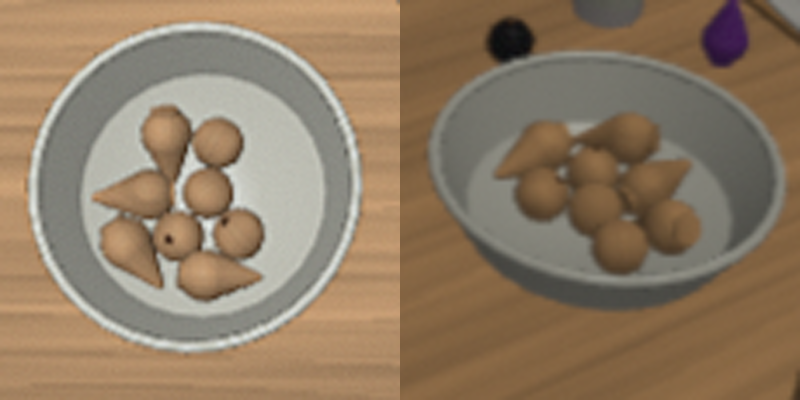

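All crowns are paired in the view: each of the four balls touches a cone, and the bowl has not moved. Returning the paddle.

```bash
python3 -m jog '[{"tx":0,"ty":0,"tz":0,"roll":-0.1334,"jaw":0},{"tx":0,"ty":0,"tz":0,"roll":-0.1334,"jaw":0},{"tx":0,"ty":0,"tz":0,"roll":-0.1334,"jaw":0},{"tx":0,"ty":0,"tz":0,"roll":-0.1334,"jaw":0},{"tx":0,"ty":0,"tz":0,"roll":-0.1334,"jaw":0},{"tx":0,"ty":0,"tz":0,"roll":-0.1334,"jaw":0},{"tx":0,"ty":0,"tz":0,"roll":-0.1334,"jaw":0},{"tx":0,"ty":0,"tz":0,"roll":-0.1334,"jaw":0}]' && python3 -m jog '[{"tx":0,"ty":0,"tz":0,"roll":-0.1334,"jaw":0},{"tx":2.4,"ty":0,"tz":0,"roll":0,"jaw":0},{"tx":2.4,"ty":0,"tz":0,"roll":0,"jaw":0},{"tx":2.4,"ty":-2,"tz":0,"roll":0,"jaw":0},{"tx":0,"ty":-3,"tz":0,"roll":0,"jaw":0},{"tx":0,"ty":-3,"tz":0,"roll":0,"jaw":0},{"tx":0,"ty":-3,"tz":0,"roll":0,"jaw":0}]' && python3 -m jog '[{"tx":0,"ty":0,"tz":0,"roll":0,"jaw":0},{"tx":0,"ty":0,"tz":0,"roll":0,"jaw":0},{"tx":0,"ty":0,"tz":0,"roll":0,"jaw":0}]'
cat > p.py <<'E'
from h import *
s=read_state();c=capture("scene");w=capture("wrist");tp=capture("top");pz=s["position"][2]-.1455
print(np.round(s["position"],4),np.round(np.array(s["tcp_rot"])[:2,0],4))
for t,z in(("paddle_tip",pz),("paddle_handle",pz+.145),("rack_slot",.06)):
    for n,cc in(("scene",c),("wrist",w),("top",tp)):
        for l in landmark_of(n,t)[:1]:print(t,n,round(l["p"],2),atz(cc,l["point"],z,s).round(4))
E
python3 p.py
```

```text
time_s: 34.2
position: [0.5554, -0.0832, 0.2625]
tcp_rot: [[-0.996, 0.094, -0.0], [0.094, 0.996, 0.0], [0.0, 0.0, -1.0]]
force: [-0.3, 0.8, -1.4]
opening: 0.275
grasp_force: 30.0
time_s: 34.9
position: [0.4871, -0.1965, 0.2629]
tcp_rot: [[-0.999, -0.034, 0.001], [-0.034, 0.999, 0.0], [-0.001, 0.0, -1.0]]
force: [-0.4, 0.4, -1.6]
opening: 0.273
grasp_force: 30.0
time_s: 35.2
position: [0.4866, -0.1954, 0.2623]
tcp_rot: [[-0.999, -0.033, -0.001], [-0.033, 0.999, 0.001], [0.001, 0.001, -1.0]]
force: [-0.5, 0.0, -1.2]
opening: 0.275
grasp_force: 30.0
[ 0.4866 -0.1954  0.2623] [-0.9995 -0.0326]
paddle_tip scene 0.55 [ 0.4862 -0.1962  0.1168]
paddle_tip wrist 0.71 [ 0.4889 -0.1968  0.1168]
paddle_tip top 0.72 [0.3916 0.3062 0.1168]
paddle_handle scene 0.88 [ 0.4839 -0.1915  0.2618]
paddle_handle wrist 0.91 [ 0.4864 -0.1955  0.2618]
rack_slot scene 0.61 [ 0.4921 -0.196   0.06  ]
rack_slot wrist 0.91 [ 0.4867 -0.2009  0.06  ]
rack_slot top 0.84 [ 0.4894 -0.2007  0.06  ]
```

```bash
python3 -m jog '[{"tx":0.15,"ty":-0.6,"tz":1,"roll":0,"jaw":0},{"tx":0,"ty":0,"tz":2,"roll":0,"jaw":0},{"tx":0,"ty":0,"tz":2,"roll":0,"jaw":0},{"tx":0,"ty":0,"tz":0,"roll":0,"jaw":0},{"tx":0,"ty":0,"tz":0,"roll":0,"jaw":0}]' && python3 p.py
```

```text
time_s: 36.3
position: [0.4852, -0.2036, 0.2121]
tcp_rot: [[-1.0, -0.03, -0.001], [-0.03, 1.0, 0.001], [0.001, 0.001, -1.0]]
force: [0.1, -0.6, -0.9]
opening: 0.273
grasp_force: 30.0
[ 0.4852 -0.2036  0.2121] [-0.9995 -0.0304]
paddle_tip scene 0.97 [ 0.4791 -0.2008  0.0666]
paddle_tip wrist 0.75 [ 0.4842 -0.2034  0.0666]
paddle_handle scene 0.96 [ 0.4917 -0.2072  0.2116]
paddle_handle wrist 0.62 [ 0.4826 -0.2029  0.2116]
paddle_handle top 0.18 [0.5611 0.1624 0.2116]
rack_slot scene 0.97 [ 0.4843 -0.1964  0.06  ]
rack_slot wrist 0.87 [ 0.4851 -0.1995  0.06  ]
rack_slot top 0.6 [ 0.4892 -0.2032  0.06  ]
```

```bash
python3 -m jog '[{"tx":0,"ty":0.15,"tz":0.4,"roll":0,"jaw":0},{"tx":0,"ty":0,"tz":0.5,"roll":0,"jaw":0},{"tx":0,"ty":0,"tz":0.5,"roll":0,"jaw":0},{"tx":0,"ty":0,"tz":0,"roll":0,"jaw":0}]'
```

```text
time_s: 37.3
position: [0.4848, -0.2014, 0.1975]
tcp_rot: [[-1.0, -0.031, -0.002], [-0.031, 1.0, 0.001], [0.002, 0.001, -1.0]]
force: [-0.2, 0.5, -0.4]
opening: 0.273
grasp_force: 30.0
```

It is in the slot with no contact force. Going on down.

```bash
python3 -m jog '[{"tx":0,"ty":0,"tz":1,"roll":0,"jaw":0},{"tx":0,"ty":0,"tz":1,"roll":0,"jaw":0},{"tx":0,"ty":0,"tz":1,"roll":0,"jaw":0},{"tx":0,"ty":0,"tz":0.8,"roll":0,"jaw":0},{"tx":0,"ty":0,"tz":0.4,"roll":0,"jaw":0},{"tx":0,"ty":0,"tz":0,"roll":0,"jaw":0},{"tx":0,"ty":0,"tz":0,"roll":0,"jaw":0}]'
```

```text
time_s: 38.0
position: [0.4855, -0.2019, 0.1566]
tcp_rot: [[-1.0, -0.031, 0.0], [-0.031, 1.0, -0.0], [-0.0, -0.0, -1.0]]
force: [-0.1, -0.1, -1.1]
opening: 0.272
grasp_force: 30.0
```

```bash
python3 -m jog '[{"tx":0,"ty":0,"tz":0.15,"roll":0,"jaw":0},{"tx":0,"ty":0,"tz":0.1,"roll":0,"jaw":0},{"tx":0,"ty":0,"tz":0,"roll":0,"jaw":0}]'; python3 -m jog '[{"tx":0,"ty":0,"tz":0,"roll":0,"jaw":0.4},{"tx":0,"ty":0,"tz":0,"roll":0,"jaw":0.7},{"tx":0,"ty":0,"tz":0,"roll":0,"jaw":1},{"tx":0,"ty":0,"tz":0,"roll":0,"jaw":1},{"tx":0,"ty":0,"tz":0,"roll":0,"jaw":1},{"tx":0,"ty":0,"tz":0,"roll":0,"jaw":1},{"tx":0,"ty":0,"tz":0,"roll":0,"jaw":1},{"tx":0,"ty":0,"tz":0,"roll":0,"jaw":1}]'
```

```text
time_s: 38.3
position: [0.4854, -0.2018, 0.1542]
tcp_rot: [[-1.0, -0.031, 0.0], [-0.031, 1.0, -0.0], [-0.0, -0.0, -1.0]]
force: [0.3, -0.1, -0.8]
opening: 0.271
grasp_force: 30.0
time_s: 39.1
position: [0.4853, -0.2018, 0.154]
tcp_rot: [[-1.0, -0.031, -0.0], [-0.031, 1.0, 0.0], [0.0, 0.0, -1.0]]
force: [0.8, 0.4, -0.1]
opening: 0.917
grasp_force: 0.0
```

```bash
python3 -m jog '[{"tx":0,"ty":0,"tz":-1,"roll":0,"jaw":1},{"tx":0,"ty":0,"tz":-2.5,"roll":0,"jaw":1},{"tx":0,"ty":0,"tz":-3,"roll":0,"jaw":1},{"tx":0,"ty":0,"tz":-3,"roll":0,"jaw":1},{"tx":0,"ty":0,"tz":-2,"roll":0,"jaw":1},{"tx":0,"ty":0,"tz":0,"roll":0,"jaw":1},{"tx":0,"ty":0,"tz":0,"roll":0,"jaw":1},{"tx":0,"ty":0,"tz":0,"roll":0,"jaw":1}]'; python3 hc.py | head -8
python3 - <<'E'
from h import *
s=read_state();c=capture("scene");w=capture("wrist");tp=capture("top")
for n,cc in(("scene",c),("wrist",w),("top",tp)):
    for l in landmark_of(n,"paddle_handle")[:1]:print(n,round(l["p"],2),atz(cc,l["point"],.153,s).round(4))
E
```

```text
time_s: 39.9
position: [0.4845, -0.2013, 0.268]
tcp_rot: [[-1.0, -0.031, -0.002], [-0.031, 1.0, 0.001], [0.002, 0.002, -1.0]]
force: [-0.1, -0.2, -0.6]
opening: 0.996
grasp_force: 0.0
crop [208. 193.] r 55.1 rel mm [ 2. -3.]
crop [218. 142.] r 55.1 rel mm [37. -9.]
crop [239. 234.] r 55.1 rel mm [-27. -25.]
crop [205. 272.] r 63.5 rel mm [-53.  -2.]
crop [168. 132.] r 61.85 rel mm [45. 26.]
crop [126. 241.] r 58.4 rel mm [-32.  53.]
crop [177. 235.] r 58.25 rel mm [-28.  18.]
crop [150. 195.] r 56.6 rel mm [ 0. 37.]
wrist 0.63 [ 0.486  -0.2004  0.153 ]
```

The crowns have not moved since the last check, and the paddle stands in its slot.

```bash
python3 -c "
from rig import *;print(hand_in())"
```

```text
the job is handed in; nothing more can be done
None
```

I handed the job in at about 40 s of the 72 s allowed: by my camera measurements every ball has a cone within about 41 mm and every cone a ball, the bowl is where it stood, and the paddle is back down in its slot and released; no verdict came back.

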